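# Sweep the coat buttons into the sewing tin

### The arm

A 6-joint arm with a two-finger parallel gripper is mounted at the origin on the work surface. World frame = base frame: x ahead of the robot, y to its left, z up, the work surface at z = 0. Lengths are in m, angles in rad, forces in N, time in s.
With the tool pointing down it reaches from about 0.3 to 0.775 m from the base axis. Payload 14.6 kg.
Tool frame: the origin (TCP) lies between the finger pads; the fingertips stand 22 mm ahead of it and the grasp point (between the pads) lies 3 mm ahead of it (ctrl.tip_reach is the distance from the TCP to the fingertips, in m); z points along the fingers, y is the direction in which the jaws open and shut (so a half turn about z gives the same grasp; the last joint's range is limited). The gripper opens to 94 mm and grips with 3 to 60 N. Pads are 16 mm wide; open, the fingers measure 119 mm over their backs; the gripper's body (75 mm by 177 mm) begins 78 mm behind the grasp point.
Start: joints at [-1.193, 0.3, 1.521, -0, 1.321, -0.067], TCP at [0.237, -0.496, 0.227] pointing down, gripper open.
Joint ranges: [-3.03, 3.03], [-0.79, 2.21], [0.23, 2.52], [-1.04, 4.18], [0, 3.07], [-2.55, 2.55]. Speed limits (rad/s): [2.22, 2.22, 2.57, 3.14, 3.14, 3.14].

### API

Orientations are given as [roll, pitch, yaw] about the fixed x, y, z axes, in that order (R = Rz(yaw) Ry(pitch) Rx(roll)).
In Python, from station import ctrl gives the robot as it stands. The module is installed in compiled form; this text tells all that it offers.
- The arm moves only by the shell command python3 -m creep 'ROWS' [OPENING] [FORCE]. ROWS is a JSON object of lists of equal length, an entry for each row: "xyz": the shift along the tool's x, y, z in mm, a list of three; "spin": the turn about the tool's z in rad. In form: {"xyz": [[tx, ty, tz], ...], "spin": [spin, ...]}. A call has 1 to 5 rows; each row shifts and turns the commanded pose from where the row before left it, along the tool's axes as they then stand; what a row does not reach is not made up. A row lasts 1/8 s, in which the tool goes at most 62.5 mm and 10.7 degrees, less where a joint would pass 70% of its speed; a pose out of reach is approached as far as the arm can. A call with a gripper value outside its range is refused whole. OPENING is the finger opening in mm, from 0 to 94, set as the call begins (- or left out, the last holds). The fingers move at their own pace and stop on an object; FORCE is the grip in N (left out, the last holds). Time passes only in rows, so rows that do not move let the fingers close. It gives the time, the measured TCP pose, the force and the opening at its end, in the units of the state.
- ctrl.get_obs(): the state, without advancing time (a new reading comes with each control period).
- ctrl.camera(name): name is "scene" or "side" or "wrist"; returns the picture (480x640x3 uint8, red, green, blue); there is no depth.
- ctrl.camera_model(name): a dict with "fx", "fy", "cx", "cy" (pixels), "k1" (the pictures are not rectified: a ray, as slopes to the right and down, at radius r is drawn at 1 + k1 r^2 times it, then the intrinsics apply), "R" (3x3) and "t" (3): a world point X has camera coordinates R X + t. Camera axes: x right, y down, z forward; pixel columns grow to the right and rows downward; lengths in m; the calibration is good to about 2 mm. A picture is of the moment at which its call begins: read the wrist's pose just before it. camera_model takes no time and is no camera call; for the wrist camera it gives the pose at the moment of the call.
- ctrl.hand_in(): hands the job in, once; it reports no verdict.
The state is a dict: "time_s": time; "qpos": joint angles; "joint_vel": joint speeds; "tau": joint torques, N m; "ee_pos": TCP position; "eef_rot": TCP orientation; "force": force on the tool from outside, world axes, zero at the start; "moment": the same for the moment, N m; "grip_width": finger opening in m.
Only numpy, scipy, OpenCV 4.12 (cv2) and the standard library are available. Lean on these libraries where they do the work, as an engineer would, in place of code of your own. Each camera call takes 0.05 s, during which the arm holds its last target.

### The job

With the fingers closed, push the red, the blue and the green button across the sorting board and over its open edge, so that all three drop into the open yellow tin. Only push the buttons, do not pick them up. Leave the thimble standing where it is on the board and everything else on the surface undisturbed.

Things in the scene. Friction and masses are not known exactly. Their poses are not given: they have to be found in the camera images.
- board: Fixed sorting board of light plywood on a low wooden base, 246 mm (its x) by 260 mm (its y). Origin at the centre of its footprint, on the work surface. The deck's top is level, 60 mm above the work surface. Rims 8 mm thick stand 10 mm above the deck along its -x, +x and +y sides, leaving 230 mm clear width along x (from -115 to +115 mm) and clear deck along y from -130 to +122 mm; the -y edge, at y = -130 mm, is open, with no rim.
- board_edge (a point): Middle of the board's open edge, at deck height (60 mm above the work surface); axes as the board's, so its -y points off the board, over the tin.
- tin: Fixed open yellow plastic tin without its lid, 250 mm (its x) by 140 mm (its y), 50 mm high, walls and floor 3 mm. Origin under its centre, on the work surface. It stands parallel to the board, against its open edge (2 mm gap), its centre 202 mm from the board's centre along the board's -y; its rim is 10 mm below the deck.
- button_red_center (a point): Centre of the red plastic coat button, a disc 34 mm across and 8 mm thick, about 14 g, lying flat on the deck at the start (centre 4 mm above the deck); it slides easily. It starts at least 45 mm (centre to centre) from the other buttons and from the thimble, and at least 72 mm from the inner face of the board's +y rim.
- button_blue_center (a point): Centre of the blue plastic coat button, a disc 34 mm across and 8 mm thick, about 14 g, lying flat on the deck at the start (centre 4 mm above the deck); it slides easily. It starts at least 45 mm (centre to centre) from the other buttons and from the thimble, and at least 72 mm from the inner face of the board's +y rim.
- button_green_center (a point): Centre of the green plastic coat button, a disc 34 mm across and 8 mm thick, about 14 g, lying flat on the deck at the start (centre 4 mm above the deck); it slides easily. It starts at least 45 mm (centre to centre) from the other buttons and from the thimble, and at least 72 mm from the inner face of the board's +y rim.
- thimble: Steel thimble standing mouth down on the deck among the buttons: 20 mm across at the foot, 24 mm high, 25 g. Origin at the centre of its underside, z up. To be left alone.
- tin_lid: Yellow lid of the tin, lying on the work surface: 256 x 146 x 12 mm. Origin under its centre. Bystander.
- button_jar: Clear button jar with red screw-top lid, 72 mm across, 104 mm high. Origin under its centre. Bystander.
- darning_egg: Wooden darning egg standing on its flat foot, 47 mm across, 63 mm high. Origin under its centre. Bystander.
- magnet: Dark round ceramic magnet lying on the work surface, 36 mm across, 8 mm thick. Origin under its centre. Bystander; it does not attract anything.
- spool: Blue thread spool with white ends standing upright, 32 mm across, 46 mm high. Origin under its centre. Bystander.

How it is judged:
By the outcome, as a careful person would: the job done as asked, in the order asked, and still so for the second after the job is handed in, with the robot touching nothing.
It also fails if it takes over 56 s, if anything falls off the work surface, if the arm or the gripper's body presses on something with over 40 N, if the wrist force passes 120 N, or if a joint passes its speed limit or range.

## Working session

There is one attempt and no reset: what is moved stays moved. The work goes in short steps, Python scripts to look and compute and a shell command to move; the robot and the scene stay as the last step left them, time stands still between calls to the robot, and variables do not carry over. Pictures are saved under pics/ and viewed, and the job is handed in when it is done.

```bash
mkdir -p pics
python3 - <<'E'
from station import ctrl
import cv2
o=ctrl.get_obs();print(o['time_s'],o['ee_pos'],o['eef_rot'],o['grip_width'],ctrl.tip_reach)
for n in ['scene','side']:
    cv2.imwrite(f'pics/{n}0.png',cv2.cvtColor(ctrl.camera(n),cv2.COLOR_RGB2BGR)); m=ctrl.camera_model(n); print(m)
E
```

```text
0.0 [ 0.23657033 -0.49625801  0.22686131] [-3.14039880e+00 -7.49990742e-05  4.44805990e-01] 0.09390581540425284 0.022
{'fx': 503.5177900842926, 'fy': 503.5177900842926, 'cx': 317.37385460680156, 'cy': 238.65482910668402, 'k1': -0.1152727844512321, 'R': array([[-0.88949781,  0.45677001, -0.0124423 ],
       [ 0.30626459,  0.57575862, -0.75809235],
       [-0.33911009, -0.67813212, -0.65202851]]), 't': array([ 0.45499861, -0.10453279,  1.38336499])}
{'fx': 472.1095709983195, 'fy': 472.1095709983195, 'cx': 314.87201925755494, 'cy': 244.26195395141175, 'k1': -0.04167067768080594, 'R': array([[ 0.99565663, -0.09203056, -0.01408017],
       [-0.05692077, -0.48205018, -0.87429266],
       [ 0.07367429,  0.87129674, -0.48519491]]), 't': array([-0.50737378,  0.09547042,  1.09885632])}
```

View pics/scene0.png

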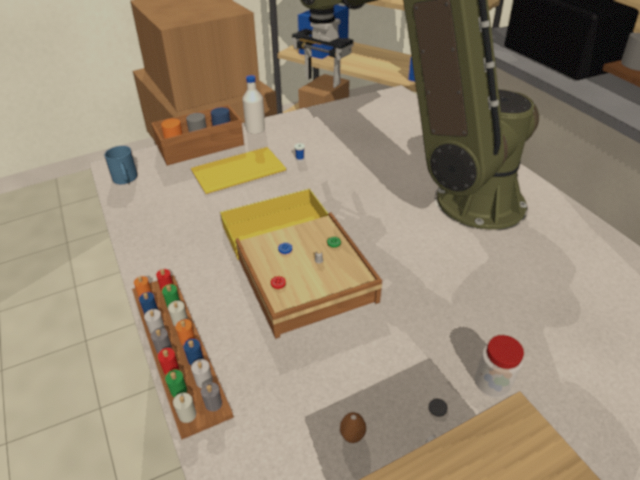

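View pics/side0.png

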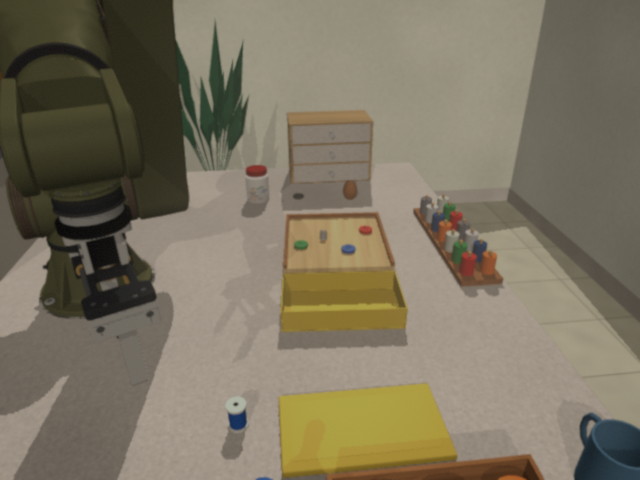

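The scene view shows red at (278,283), blue at (285,248), green at (334,242) and the thimble at (319,257). The tin lies beyond the board. In the side view, green is at (301,245), blue at (348,249), red at (365,230) and the thimble at (323,236).

```bash
cat > h.py <<'E'
import numpy as np, cv2
from station import ctrl
def ray(m,u,v):
    K=np.array([[m['fx'],0,m['cx']],[0,m['fy'],m['cy']],[0,0,1]])
    # distortion only k1
    p=cv2.undistortPoints(np.array([[[u,v]]],float),K,np.array([m['k1'],0,0,0.]))[0,0]
    R=np.array(m['R']);t=np.array(m['t'])
    return -R.T@t, R.T@np.array([p[0],p[1],1])
def onz(m,u,v,z):
    c,d=ray(m,u,v); return (c+d*(z-c[2])/d[2])[:2]
def proj(m,X):
    K=np.array([[m['fx'],0,m['cx']],[0,m['fy'],m['cy']],[0,0,1]])
    return cv2.projectPoints(np.array([X],float),cv2.Rodrigues(np.array(m['R']))[0],np.array(m['t']),K,np.array([m['k1'],0,0,0.]))[0][0,0]
def blobs(im,roi):
    x0,y0,x1,y1=roi; c=im[y0:y1,x0:x1]; h=cv2.cvtColor(c,cv2.COLOR_RGB2HSV); H,S,V=cv2.split(h)
    out={}
    for n,mk in dict(red=((H<6)|(H>172))&(S>150),green=(H>50)&(H<90)&(S>90),blue=(H>100)&(H<130)&(S>90)).items():
        k,l,s,ce=cv2.connectedComponentsWithStats(mk.astype(np.uint8))
        out[n]=[(ce[i]+[x0,y0],int(s[i,4])) for i in range(1,k) if s[i,4]>12]
    return out
E
python3 - <<'E'
from h import *
for n,roi in [('scene',(215,190,385,335)),('side',(275,205,410,335))]:
    im=cv2.imread(f'pics/{n}0.png')[:,:,::-1].copy(); m=ctrl.camera_model(n)
    for k,b in blobs(im,roi).items():
        for c,a in b: print(n,k,c.round(1),a,onz(m,*c,.067).round(4))
    x0,y0,x1,y1=roi
    z=cv2.resize(im[y0:y1,x0:x1],None,fx=4.5,fy=4,interpolation=cv2.INTER_CUBIC) if 0 else cv2.resize(im[y0:y1,x0:x1],None,fx=4,fy=4,interpolation=cv2.INTER_CUBIC)
    cv2.imwrite(f'pics/{n}z.png',z[:,:,::-1])
E
```

```text
scene red [277.8 282.1] 134 [0.6482 0.0846]
scene green [333.5 241.7] 98 [0.4821 0.0256]
scene blue [284.7 248.1] 99 [ 0.5906 -0.007 ]
side red [365.1 229.5] 57 [0.6438 0.0771]
side green [300.7 244.2] 66 [0.4786 0.0204]
side blue [348.1 248.8] 53 [ 0.5867 -0.0144]
```

View pics/scenez.png

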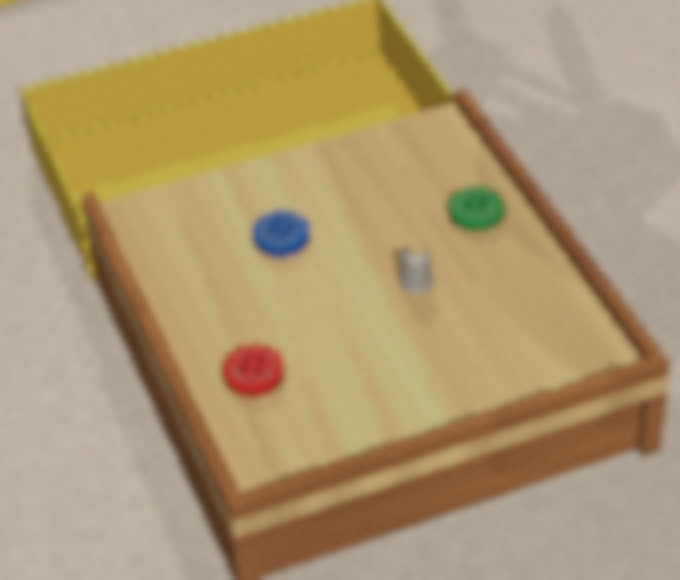

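View pics/sidez.png

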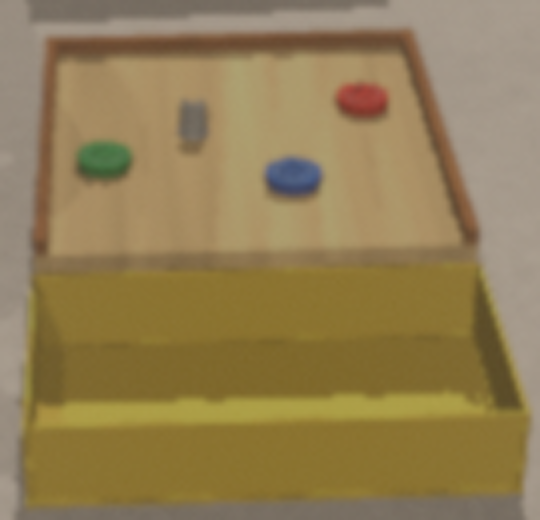

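Run:
```python
from h import *
S=ctrl.camera_model('scene');D=ctrl.camera_model('side')
def tri(a,b):
    c1,d1=ray(S,*a);c2,d2=ray(D,*b)
    A=np.stack([d1,-d2],1);s=np.linalg.lstsq(A,c2-c1,rcond=None)[0]
    p,q=c1+d1*s[0],c2+d2*s[1]; return (p+q)/2,np.linalg.norm(p-q)
for n,a,b in [('red',(277.8,282.1),(365.1,229.5)),('green',(333.5,241.7),(300.7,244.2)),('blue',(284.7,248.1),(348.1,248.8))]: print(n,tri(a,b))
z=lambda p,o:(p[0]/4+o[0]-.4,p[1]/4+o[1]-.4)
so=(215,190);do=(275,205)
P={'++':((235,510),(412,31)),'-+':((665,360),(47,40)),'--':((465,93),(36,240)),'+-':((87,198),(477,232)),'thimtop':((414,256),(193,103)),'thimfoot':((418,288),(191,146))}
for k,(a,b) in P.items():
    a=z(a,so);b=z(b,do);h={'thimtop':.084,'thimfoot':.06}.get(k,.07)
    print(k,onz(S,*a,h).round(4),onz(D,*b,h).round(4),tri(a,b)[0].round(4))
```

```text
red (array([0.64602604, 0.08209446, 0.06416606]), np.float64(0.0021187896919350356))
green (array([0.4797376 , 0.02336659, 0.06489698]), np.float64(0.001958805965528041))
blue (array([ 0.58838691, -0.00999698,  0.06408927]), np.float64(0.0017669024125921136))
++ [0.6958 0.1713] [0.6943 0.1661] [0.6952 0.1698 0.0682]
-+ [0.4536 0.1825] [0.4511 0.1816] [0.4521 0.1819 0.0694]
-- [ 0.4378 -0.0692] [ 0.4351 -0.0727] [ 0.4359 -0.071   0.0686]
+- [ 0.6782 -0.0853] [ 0.6761 -0.0922] [ 0.6774 -0.0882  0.0675]
thimtop [0.5402 0.0617] [0.535  0.0524] [0.537  0.0582 0.0805]
thimfoot [0.5386 0.0627] [0.5326 0.0423] [0.5344 0.0556 0.0525]
```

The board's yaw is about -3.7° and its centre is near (0.565, 0.048). I'll close the fingers and turn the tool so that tool x lies along board +y.

```bash
python3 -m creep '{"xyz":[[0,0,-10],[0,0,-10],[0,0,-10],[0,0,-10],[0,0,-10]],"spin":[-0.18,-0.18,-0.18,-0.18,-0.18]}' 0 10; python3 -m creep '{"xyz":[[0,0,-10],[0,0,-10]],"spin":[-0.16,0]}'
```

```text
time_s: 0.72
ee_pos: [0.2366, -0.4964, 0.2774]
eef_rot: [-3.141, -0.001, 1.351]
force: [1.3, -0.7, 0.5]
grip_width: 0.0472
time_s: 0.98
ee_pos: [0.2366, -0.4964, 0.2975]
eef_rot: [-3.141, -0.001, 1.504]
force: [-0.4, 0.8, -0.4]
grip_width: 0.0278
```

```bash
python3 -m creep '{"xyz":[[50,27,0],[50,27,0],[50,27,0],[50,27,0],[50,27,0]],"spin":[0,0,0,0,0]}'; python3 -m creep '{"xyz":[[50,27,0],[50,27,0],[50,27,0],[50,27,0],[50,27,0]],"spin":[0,0,0,0,0]}';python3 -m creep '{"xyz":[[47,27,0],[0,0,0]],"spin":[0,0]}'
python3 - <<'E'
from h import *
m=ctrl.camera_model('wrist'); im=ctrl.camera('wrist'); print(ctrl.get_obs()['ee_pos'],m)
np.savez('w0.npz',**m)
cv2.imwrite('pics/w0.png',im[:,:,::-1])
E
```

```text
time_s: 1.6
ee_pos: [0.3885, -0.2542, 0.2976]
eef_rot: [3.141, 0.0, 1.5]
force: [0.5, 0.2, -1.1]
grip_width: 0.0002
time_s: 2.22
ee_pos: [0.5397, -0.0135, 0.2976]
eef_rot: [3.142, 0.0, 1.5]
force: [0.3, -1.0, 0.6]
grip_width: 0.0005
time_s: 2.48
ee_pos: [0.5699, 0.0324, 0.2965]
eef_rot: [-3.14, -0.0, 1.504]
force: [0.2, 0.2, 0.2]
grip_width: 0.0004
[0.56921583 0.03074913 0.29677115] {'fx': 355.1247242252642, 'fy': 355.1247242252642, 'cx': 313.168677948044, 'cy': 240.03012889808605, 'k1': 0.010767848582322027, 'R': array([[ 0.99777155, -0.06671437, -0.00106345],
       [-0.06425702, -0.96506843,  0.253996  ],
       [-0.01797149, -0.25336165, -0.96720468]]), 't': array([-0.56762883,  0.02326831,  0.47632888])}
```

View pics/w0.png

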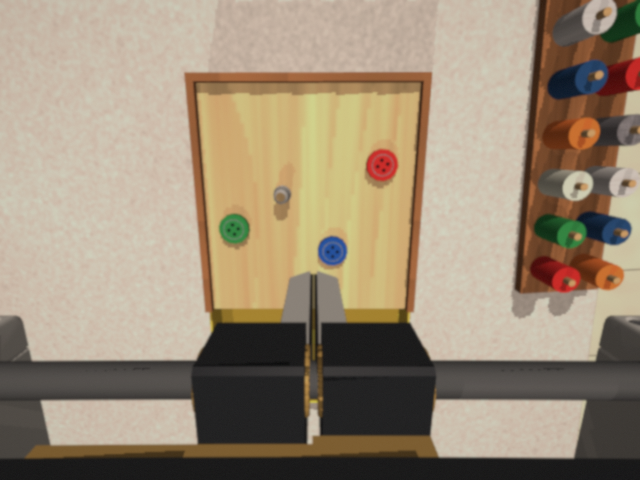

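The wrist view shows red at (382,165), green at (235,229), blue at (333,251) and the thimble at (282,193). The outer rim corners are at about (187,73), (431,73), (206,311) and (411,311).

```bash
cat > w.py <<'E'
from h import *
def run(f,npz,ths):
    m=dict(np.load(npz)); im=cv2.imread(f)[:,:,::-1].copy()
    C=[onz(m,*p,.07) for p in [(187,73),(431,73),(206,311),(411,311)]]
    for c in C: print(c.round(4))
    ux=C[1]-C[0]; uy1=C[0]-C[2]; uy2=C[1]-C[3]
    print('yaw',np.arctan2(ux[1],ux[0]),np.arctan2(-uy1[0],uy1[1]),np.arctan2(-uy2[0],uy2[1]),np.linalg.norm(ux),np.linalg.norm(uy1))
    return m,im,C
E
python3 - <<'E'
from w import *
m,im,C=run('pics/w0.png','w0.npz',None)
yaw=-.065; bx=np.array([np.cos(yaw),np.sin(yaw)]);by=np.array([-bx[1],bx[0]])
cen=(C[0]+C[1])/2-.130*by; print('cen',cen)
o=ctrl.get_obs(); e=o['ee_pos'][:2]; y=o['eef_rot'][2]; tx=np.array([np.cos(y),np.sin(y)]);ty=np.array([np.sin(y),-np.cos(y)])
L={k:onz(m,*c[0],.067) for k,b in blobs(im,(190,90,430,310)).items() for c in [max(b,key=lambda q:q[1])]}
L['thimble']=onz(m,282,193,.084)
L['edge']=cen-.13*by
for k,p in L.items(): d=p-cen; print(k,p.round(4),'board mm',(1e3*np.array([d@bx,d@by])).round(1),'tool mm',(1e3*np.array([(p-e)@tx,(p-e)@ty])).round(1))
print(o['ee_pos'],y)
E
```

```text
[0.4558 0.184 ]
[0.6974 0.1678]
[ 0.4374 -0.0733]
[ 0.6786 -0.0893]
yaw -0.06685159400656018 -0.07114114953085243 -0.07297755346097821 0.24214231078879894 0.2579462742553522
cen [0.56811094 0.04617627]
red [0.6477 0.0819] board mm [77.1 40.8] tool mm [56.3 74.9]
green [0.4816 0.023 ] board mm [-84.8 -28.7] tool mm [-13.6 -86.9]
blue [ 0.5898 -0.0099] board mm [ 25.3 -54.6] tool mm [-39.2  23.3]
thimble [0.5405 0.061 ] board mm [-28.5  13. ] tool mm [ 28.2 -30.6]
edge [ 0.5597 -0.0835] board mm [  -0. -130.] tool mm [-114.7   -1.9]
[0.56921583 0.03074913 0.29677115] 1.5036049001976508
```

```bash
python3 -m creep '{"xyz":[[48,37,0],[48,38,0],[0,0,50],[0,0,50],[0,0,50]],"spin":[0,0,0,0,0]}'; python3 -m creep '{"xyz":[[0,0,30],[0,0,15],[0,0,0]],"spin":[0,0,0]}'
```

```text
time_s: 3.15
ee_pos: [0.6499, 0.1191, 0.1463]
eef_rot: [3.141, 0.0, 1.501]
force: [0.3, 0.4, -0.6]
grip_width: 0.0004
time_s: 3.52
ee_pos: [0.6502, 0.1198, 0.1025]
eef_rot: [-3.141, 0.0, 1.503]
force: [-0.2, -0.7, 0.4]
grip_width: 0.0006
```

```bash
python3 -m creep '{"xyz":[[0,0,9],[0,0,8],[0,0,0]],"spin":[0,0,0]}'
python3 - <<'E'
from h import *
print(ctrl.get_obs()['ee_pos'])
cv2.imwrite('pics/w1.png',ctrl.camera('wrist')[:,:,::-1])
E
```

```text
time_s: 3.9
ee_pos: [0.65, 0.1206, 0.0849]
eef_rot: [-3.141, 0.0, 1.505]
force: [0.7, 0.1, -0.5]
grip_width: 0.0005
[0.65000214 0.12059356 0.0849375 ]
```

View pics/w1.png

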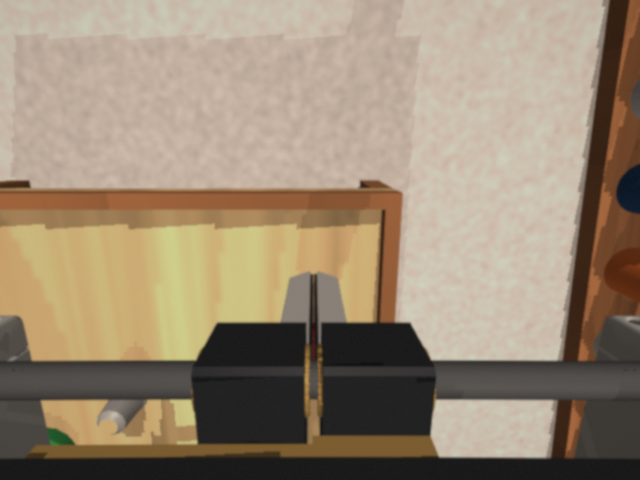

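The closed fingers are on the deck behind red, clear of the rims. The thimble is at lower left, well off the path. I'll push now.

```bash
python3 -m creep '{"xyz":[[-10,0,0],[-15,0,0],[-15,0,0],[-15,0,0],[-15,0,0]],"spin":[0,0,0,0,0]}'
python3 - <<'E'
from h import *
im=ctrl.camera('scene');cv2.imwrite('pics/s1.png',cv2.resize(im[190:335,215:385],None,fx=4,fy=4)[:,:,::-1])
E
```

```text
time_s: 4.58
ee_pos: [0.6456, 0.0495, 0.0855]
eef_rot: [3.141, -0.0, 1.504]
force: [-0.9, 0.7, -0.0]
grip_width: 0.0009
```

View pics/s1.png

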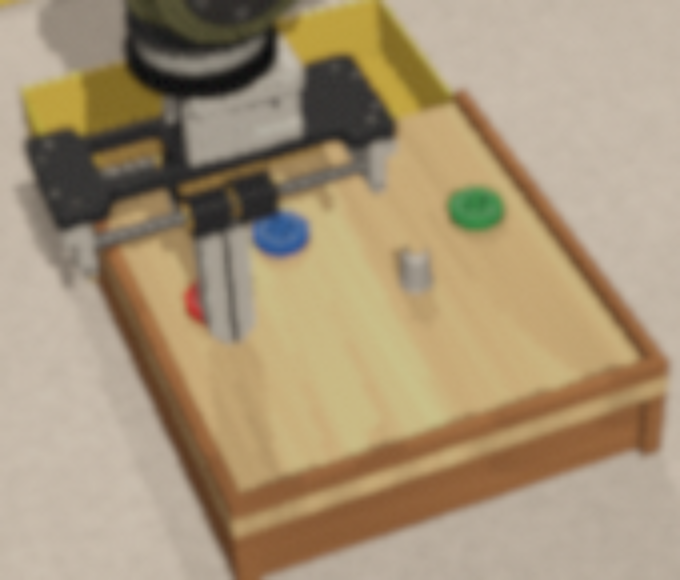

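```bash
python3 -m creep '{"xyz":[[-15,0,0],[-15,0,0],[-15,0,0],[-15,0,0],[-15,0,0]],"spin":[0,0,0,0,0]}'; python3 -m creep '{"xyz":[[-15,0,0],[-15,0,0],[-15,0,0],[-15,0,0],[-15,0,0]],"spin":[0,0,0,0,0]}';python3 -m creep '{"xyz":[[-8,0,0],[0,0,0]],"spin":[0,0]}'
python3 - <<'E'
from h import *
im=ctrl.camera('side');cv2.imwrite('pics/d1.png',cv2.resize(im[205:335,275:410],None,fx=4,fy=4)[:,:,::-1])
E
```

```text
time_s: 5.25
ee_pos: [0.6406, -0.0252, 0.0855]
eef_rot: [-3.142, -0.0, 1.505]
force: [0.0, -0.7, -0.0]
grip_width: 0.0009
time_s: 5.88
ee_pos: [0.6357, -0.0999, 0.0854]
eef_rot: [-3.142, -0.0, 1.505]
force: [1.3, 0.5, 0.2]
grip_width: 0.0001
time_s: 6.12
ee_pos: [0.6351, -0.1074, 0.0854]
eef_rot: [-3.142, -0.0, 1.504]
force: [-0.5, 0.8, 0.6]
grip_width: 0.0006
```

View pics/d1.png

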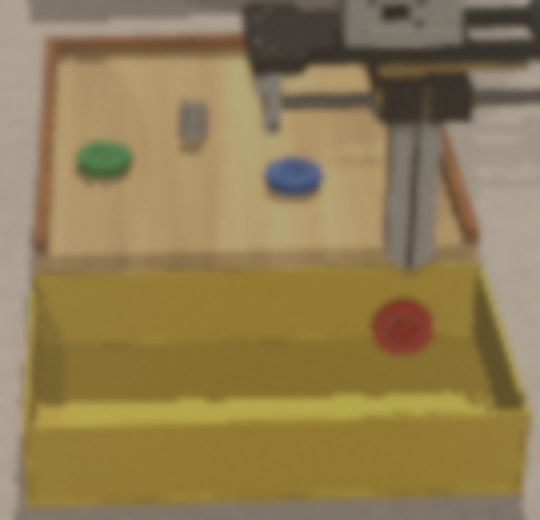

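Red is in the tin. Next I'll lift and go behind blue.

```bash
python3 -m creep '{"xyz":[[0,0,-40],[45,-17,0],[45,-17,0],[44,-18,0],[0,0,0]],"spin":[0,0,0,0,0]}'; python3 -m creep '{"xyz":[[0,0,25],[0,0,15],[0,0,0]],"spin":[0,0,0]}'
python3 - <<'E'
from h import *
e=ctrl.get_obs()['ee_pos'];print(e)
im=ctrl.camera('scene');cv2.imwrite('pics/s2.png',cv2.resize(im[190:335,215:385],None,fx=4,fy=4)[:,:,::-1])
E
```

```text
time_s: 6.8
ee_pos: [0.5914, 0.0333, 0.1257]
eef_rot: [-3.142, -0.0, 1.509]
force: [-1.3, 0.2, 0.5]
grip_width: 0.0003
time_s: 7.18
ee_pos: [0.5918, 0.0298, 0.0844]
eef_rot: [-3.139, 0.0, 1.504]
force: [-0.8, -0.4, 0.3]
grip_width: 0.0002
[0.59177561 0.02982751 0.08438084]
```

View pics/s2.png

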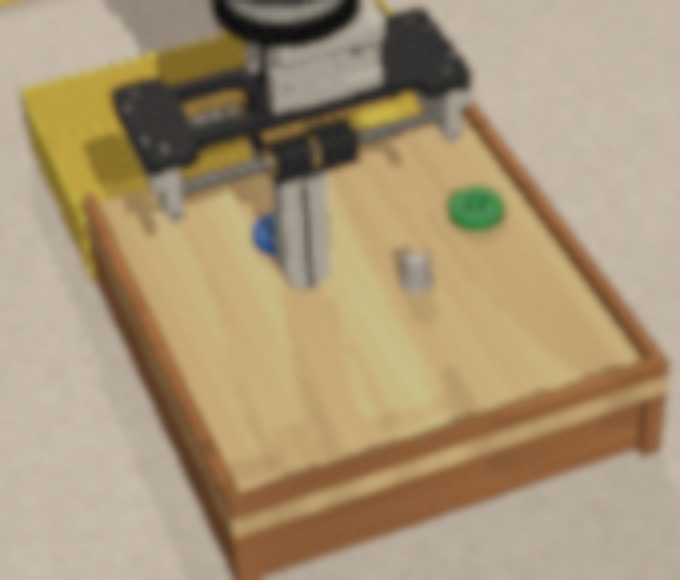

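The fingers are right behind blue, and the thimble is clear at (415,270).

```bash
python3 -m creep '{"xyz":[[-15,0,0],[-15,0,0],[-15,0,0],[-15,0,0],[-15,0,0]],"spin":[0,0,0,0,0]}'; python3 -m creep '{"xyz":[[-15,0,0],[-15,0,0],[-15,0,0],[-15,0,0],[0,0,0]],"spin":[0,0,0,0,0]}'
python3 - <<'E'
from h import *
im=ctrl.camera('side');cv2.imwrite('pics/d2.png',cv2.resize(im[205:335,275:410],None,fx=4,fy=4)[:,:,::-1])
print(ctrl.get_obs()['ee_pos'])
E
```

```text
time_s: 7.85
ee_pos: [0.5871, -0.0458, 0.0855]
eef_rot: [3.142, 0.0, 1.505]
force: [0.2, 0.2, -0.2]
grip_width: 0.0006
time_s: 8.48
ee_pos: [0.5831, -0.1055, 0.0854]
eef_rot: [-3.142, 0.0, 1.504]
force: [0.4, -0.5, -0.9]
grip_width: 0.0005
[ 0.58318269 -0.10484     0.08538363]
```

View pics/d2.png

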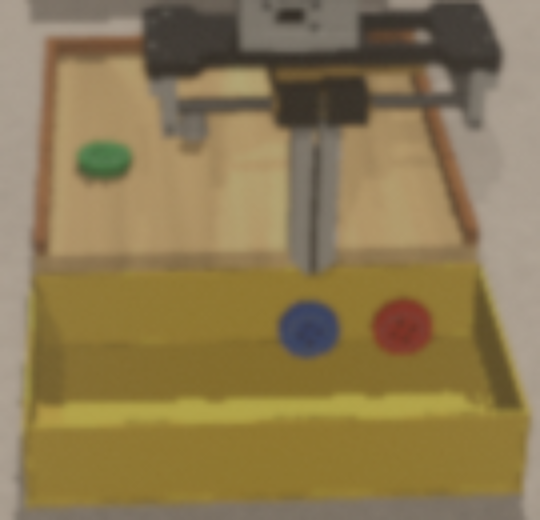

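Both red and blue are in the tin. Next is green.

```bash
python3 -m creep '{"xyz":[[0,0,-45],[40,-27,0],[40,-27,0],[40,-28,0],[40,-28,0]],"spin":[0,0,0,0,0]}'; python3 -m creep '{"xyz":[[0,0,0],[0,0,25],[0,0,20],[0,0,0]],"spin":[0,0,0,0]}'
python3 - <<'E'
from h import *
e=ctrl.get_obs()['ee_pos'];print(e)
im=ctrl.camera('scene');cv2.imwrite('pics/s3.png',cv2.resize(im[190:335,215:385],None,fx=4,fy=4)[:,:,::-1])
E
```

```text
time_s: 9.15
ee_pos: [0.483, 0.0641, 0.1305]
eef_rot: [3.141, -0.0, 1.505]
force: [1.1, 0.8, 0.6]
grip_width: 0.0007
time_s: 9.65
ee_pos: [0.4837, 0.0621, 0.0845]
eef_rot: [-3.139, 0.0, 1.505]
force: [0.3, 0.6, -0.0]
grip_width: 0.0006
[0.48373345 0.06209889 0.08450439]
```

View pics/s3.png

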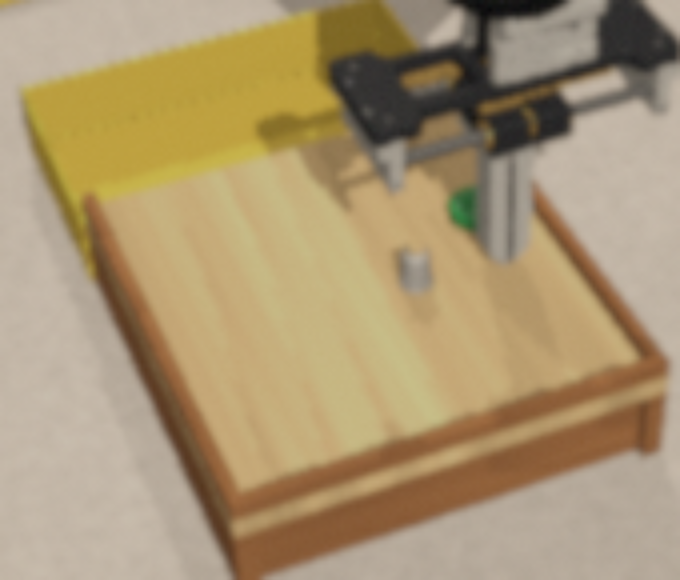

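The fingers are behind green and the thimble is unmoved at (415,270).

```bash
python3 -m creep '{"xyz":[[-15,0,0],[-15,0,0],[-15,0,0],[-15,0,0],[-15,0,0]],"spin":[0,0,0,0,0]}'; python3 -m creep '{"xyz":[[-15,0,0],[-15,0,0],[-15,0,0],[-15,0,0],[-15,0,0]],"spin":[0,0,0,0,0]}';python3 -m creep '{"xyz":[[-11,0,0],[0,0,0],[0,0,0]],"spin":[0,0,0]}'
python3 - <<'E'
from h import *
im=ctrl.camera('side');cv2.imwrite('pics/d3.png',cv2.resize(im[205:335,275:410],None,fx=4,fy=4)[:,:,::-1])
print(ctrl.get_obs()['ee_pos'])
E
```

```text
time_s: 10.32
ee_pos: [0.479, -0.0136, 0.0855]
eef_rot: [3.142, 0.0, 1.505]
force: [0.3, 0.2, -0.3]
grip_width: 0.0006
time_s: 10.95
ee_pos: [0.4741, -0.0883, 0.0854]
eef_rot: [-3.142, 0.0, 1.505]
force: [-0.7, 0.2, -0.1]
grip_width: 0.0004
time_s: 11.32
ee_pos: [0.4734, -0.098, 0.0854]
eef_rot: [-3.142, -0.0, 1.505]
force: [0.7, 0.8, 0.2]
grip_width: 0.0007
[ 0.47345277 -0.09789973  0.08544541]
```

View pics/d3.png

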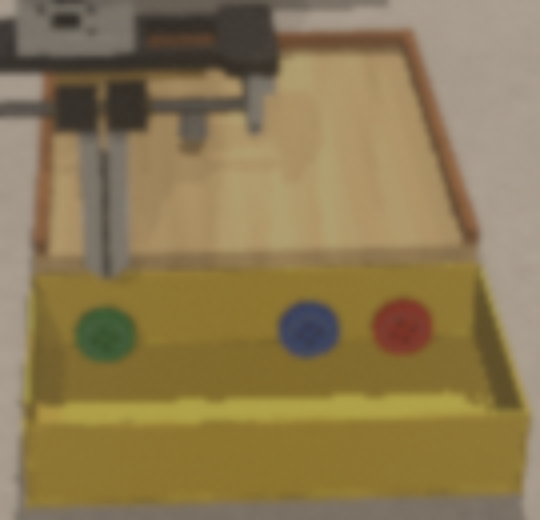

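All three buttons look to be in the tin, leaning on the wall by the board. I'll lift and check.

```bash
python3 -m creep '{"xyz":[[0,0,-50],[0,0,-50],[0,0,-50],[0,0,-50],[-40,0,0]],"spin":[0,0,0,0,0]}'; python3 -m creep '{"xyz":[[-50,50,0],[-50,10,0],[-40,0,0],[0,0,0],[0,0,0]],"spin":[0,0,0,0,0]}'
python3 - <<'E'
from h import *
a=ctrl.camera('side');b=ctrl.camera('scene');w=ctrl.camera('wrist')
cv2.imwrite('pics/d4.png',a[:,:,::-1]);cv2.imwrite('pics/s4.png',b[:,:,::-1]);cv2.imwrite('pics/w4.png',w[:,:,::-1])
E
```

```text
time_s: 12.0
ee_pos: [0.472, -0.1372, 0.2894]
eef_rot: [3.135, 0.002, 1.508]
force: [0.2, 0.7, -0.4]
grip_width: 0.0003
time_s: 12.62
ee_pos: [0.5162, -0.2748, 0.2854]
eef_rot: [-3.141, -0.0, 1.505]
force: [-0.3, 0.4, -0.5]
grip_width: 0.0005
```

View pics/d4.png

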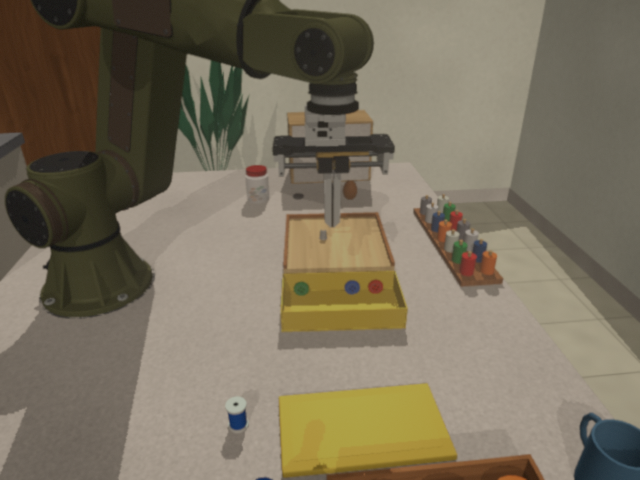

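View pics/w4.png

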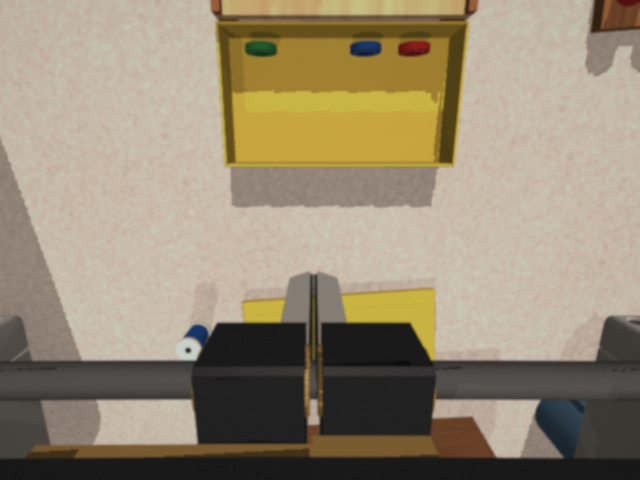

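View pics/s4.png

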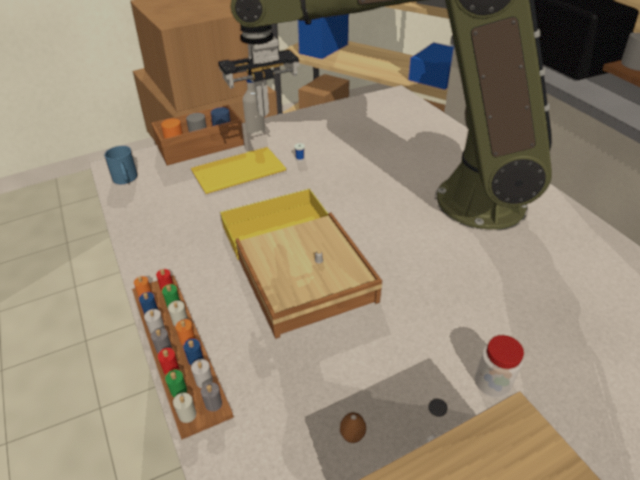

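The wrist view shows green (261,48), blue (366,48) and red (414,47) inside the tin, leaning on its wall nearest the board. In the scene view the thimble is still at (319,257), and the bystanders are where they were.

Run:
```python
from station import ctrl
print(ctrl.get_obs()['time_s'],ctrl.hand_in())
```

```text
the job is handed in; nothing more can be done
12.775 None
```

All three buttons are in the yellow tin. With the fingers closed, I pushed red, then blue, then green straight across the board and over its open edge. I handed in at 12.8 s, with the arm raised clear of everything.

- **Buttons:** the last side and wrist views show all three inside the tin. They lean upright against its board-side wall instead of lying flat.
- **Thimble and bystanders:** the thimble is at the same pixel position as at the start. I saw no change in the other objects. These were checks by eye.
- **Forces:** the wrist force readings stayed under about 2 N throughout.
- **Measurements:** rays from the scene and side cameras to an assumed height put the buttons 5–8 mm apart. Triangulating the two views and a wrist picture agreed to about 2 mm, and I worked from the wrist values. The thimble's position was less certain along the board, by about 10 mm, but it stayed more than 50 mm to the side of every push path.

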